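Back up a case tile with a spacer and hold it flush

ROBOT

A 7-joint arm with a two-finger parallel gripper is mounted at the origin on the work surface. World frame = base frame: x ahead of the robot, y to its left, z up, the work surface at z = 0. Lengths are in mm, angles in rad, forces in N, time in s.
With the tool pointing down it reaches from about 425 to 875 mm from the base axis. Payload 9.9 kg.
Tool frame: the origin (TCP) lies at the very end of the fingers, on their centre line; the grasp point (between the pads) lies 19 mm behind it; z points along the fingers, y is the line along which they close (so a half turn about z gives the same grasp; the last joint's range is limited). The gripper opens to 85 mm and grips with 20 to 120 N. Pads are 22 mm wide; open, the fingers measure 114 mm over their backs; the gripper's body (76 mm by 85 mm) begins 54 mm behind the grasp point. The pads swing forward as they close: fully open they stand 13 mm farther back than shut.
Start: joints at [-0.084, 0.576, 0.025, 1.437, -0.015, 1.129, -0.057], TCP at [675.003, 0.006, 231.289] pointing down, gripper open.
Joint ranges: [-2.76, 2.76], [-0.34, 2.15], [-1.52, 1.57], [0.19, 2.46], [-1.09, 4.23], [0.17, 1.99], [-2.82, 2.82]. Speed limits (rad/s): [2.22, 2.22, 3.01, 3.01, 3.14, 3.14, 3.14].

INTERFACE

Orientations are given as a rotation vector (axis times angle).
In Python, from plant import * gives the robot as it stands. The module is installed in compiled form; this text tells all that it offers.
- The arm moves only by the tool hand_motion, called by a JSON object that holds its "op" and its "data". Schema: {"type":"object","properties":{"moves":{"type":"array","items":{"type":"array","prefixItems":[{"type":"array","items":{"type":"number"},"minItems":3,"maxItems":3},{"type":"number"},{"type":"number"}],"minItems":3,"maxItems":3},"minItems":1,"maxItems":10},"only":{"type":"string"},"quiet":{"type":"boolean"},"lines":{"type":"string"}},"required":["moves"],"additionalProperties":false}. moves is a list of rows, 1 to 10 of them, each written [[dx, dy, dz], turn, opening]: dx, dy, dz in mm, then a turn about the tool's z in rad, then the finger opening in mm; each row shifts and turns the commanded pose from where the row before left it, along the tool's axes as they then stand; what a row does not reach is not made up. A row lasts 1/12 s, in which the tool goes at most 41.7 mm and 0.125 rad, less where a joint would pass 70% of its speed; a pose out of reach is approached as far as the arm can. The fingers move at their own pace and stop on an object; the grip force is fixed at half the most. Time passes only in rows, so rows that do not move let the fingers close. The tool returns the time, the measured TCP pose, the force, the opening and the grip force at its end. only (a regular expression) keeps the lines of the reply that match it, lines (a string "A,B") keeps lines A to B, and quiet returns only ok. Input that does not fit is refused with a message, and nothing moves.
- state(): the state, without advancing time (a new reading comes with each control period).
- grab_frame(name): name is "scene" or "side" or "wrist"; returns (picture, depth): 480x640x3 uint8, blue, green, red; 480x640 float32, mm along the optical axis (not along the pixel's ray), 0 where there is no reading.
- calibration(name): a dict with "fx", "fy", "cx", "cy" (pixels), "dist" ([k1, k2, p1, p2, k3] as OpenCV has them; the pictures are not rectified), "position" and "attitude" of the camera in the world; the wrist camera has in their place "tool_from_camera" (4x4, takes a point from camera to tool coordinates, whose origin is the TCP and whose axes are the flange's). Camera axes: x right, y down, z forward; pixel columns grow to the right and rows downward; lengths in mm; the calibration is good to about 2 mm. A picture is of the moment at which its call begins: read the wrist's pose just before it. calibration takes no time and is no camera call.
- close_job(): hands the job in; it is judged then, once.
The state is a dict: "time_s": time; "q": joint angles; "joint_velocities": joint speeds; "effort": joint torques, N m; "ee_pos": TCP position; "orientation": TCP orientation; "contact_force": force on the tool from outside, world axes, zero at the start; "wrist_torque": the same for the moment, N m; "grip_width": finger opening in mm; "gripper_force": force on a finger pad.
Only numpy, scipy, OpenCV 4.12 (cv2) and the standard library are available. Lean on these libraries where they do the work, as an engineer would, in place of code of your own. Each camera call takes 0.05 s, during which the arm holds its last target. There are 200 camera calls.

TASK

Pick up the aluminium spacer by its upright grip and slide its bar, leading end first, fully home under the sprung tile of the grey case, in the one channel that is wide enough for it, then let go of the spacer. Then press the tile down with the fingers until it sits flush with the side cheeks, firmly down on the spacer, and finish like that, still holding the tile pressed; leave everything else on the bench alone.

Things in the scene. Friction and masses are not known exactly. Their poses are not given: they have to be found in the camera images.
- case: Grey case fixed flat on the bench; base plate 130 (x) x 180 (y) x 8. Origin: centre of its underside, at bench height; x points from the open front (robot side) to the end stop, y left, z up. Three guide blocks stand on it at y = -48, 0, 48; a sprung tile covers their rear part (x = 10 to 60). In front of x = 10 their channels are open from above.
- cheek (a point): Centre of the top of the case's left side cheek (case x = 35, y = 80, z = 34). Two such grey cheeks, 56 (x) x 12 (y), stand at the left and right ends of the tile; the tile is flush when its top is level with theirs, at z = 34.
- stop (a point): Middle of the top of the end stop's front face, at case x = 60, z = 26: a wall across the rear of all three channels.
- tile: White tile, 50 (x) x 142 (y) x 6, axes as the case's. Origin: centre of its underside. It cannot come off: it slides straight down on 4 sprung guide pins (5 thick, tops at z = 40, at tile x +-20, y +-64), always level. At rest its top is 7 proud of the cheeks. It yields at about 5 N, takes 8 N at 7 travel (flush); there a spacer beneath stops it. With none it goes 14 down, too deep.
- tile_top (a point): Centre of the tile's top face: case x = 35, y = 0, z = 41 at rest, 34 when flush. A push of 12 to 20 N holds it firmly down on the spacer; it may be applied anywhere on the tile, with the tips of the shut fingers.
- guide_a: White guide block on the case, 48 wide, with a channel along x, 12 wide: too narrow for the spacer. Origin: on the channel's centre line and floor (z = 8), at case x = 0; axes as the case's. Channel walls 18 high from x = -36 to 60; in front of them, to x = -50, thin walls flare outwards. The three blocks' places are swapped from run to run.
- guide_b: As guide_a, but the channel is 16 wide: too narrow for the spacer.
- guide_c: As guide_a, but the channel is 25 wide: the only one that takes the spacer.
- spacer: Loose aluminium spacer, about 90 g, on the bench: bar 96 long (x) x 20 x 20 with an upright grip 20 x 20 at its rear end (centre x = -38), up to 56 above the underside. Origin: centre of the bar's underside; x points along the bar, away from the grip, to the leading end at x = 48. When home its top is at z = 28, its origin at guide x = 12 and its grip at guide x = -26, clear in front of the tile.
- jar: Bystander: closed amber jar with black cap, diameter 48, height 75. Origin: centre of its underside. To be left alone.
- carton: Bystander: paper-white carton, 90 x 90 x 110 high. Origin: centre of its underside. To be left alone.
- tape: Bystander: roll of grey tape lying flat, outer diameter 72, height 20. Origin: centre of its underside. To be left alone.
- bulb: Bystander: dark lamp bulb standing on its face, diameter 90, height 83, screw base up. Origin: centre of its underside. To be left alone.
- owl: Bystander: terracotta-brown owl figurine, diameter 80, height 110. Origin: centre of its underside. To be left alone.
- socket: Bystander: white round wall socket, diameter 62, height 40. Origin: centre of its underside. To be left alone.
- washer: Bystander: steel washer lying flat, outer diameter 36, 4 thick. Origin: centre of its underside. To be left alone.
Mind the look-alikes: they are no part of the job. What is shaped like the case but pink or red is not meant.

How it is judged (in metres and radians):
On the way:
1. the spacer lies fully home in the wide channel and has been let go, with the tile still up (x of spacer in the frame of guide_c between 0.006 and 0.016 m and y of spacer in the frame of guide_c between -0.006 and 0.006 m and z of spacer in the frame of guide_c between -0.003 and 0.005 m and angle between the x axis of spacer and the x axis of guide_c, either way round below 0.12 rad and angle between spacer's own z axis and vertical below 0.12 rad and contact force between the fingers and spacer below 0.3 N and z of tile in the frame of case above 0.0325 m), for 0.2 s.
At the end, for the whole second after the job is handed in: The spacer lies flat in guide_c's channel, aligned with it, within 6 mm of the end stop and not touched by the fingers; the fingers still press the tile (over 5 N), its top is flush with the cheeks within 2 mm, and it bears on the spacer with over 1.5 N (x of spacer in the frame of guide_c between 0.006 and 0.016 m and y of spacer in the frame of guide_c between -0.006 and 0.006 m and z of spacer in the frame of guide_c between -0.003 and 0.005 m and angle between the x axis of spacer and the x axis of guide_c, either way round below 0.12 rad and angle between spacer's own z axis and vertical below 0.12 rad and contact force between the fingers and spacer below 0.3 N and z of tile in the frame of case between 0.026 and 0.03 m and contact force between the fingers and tile above 5 N and contact force between tile and spacer above 1.5 N); the arm keeps its last pose, push and grip.
It fails at once if a bystander (jar, carton, tape, bulb, owl, socket or washer) is shifted by more than 30 mm (distance of any of jar, carton, tape, bulb, owl, socket, washer from where it was at the start of the episode above 0.03 m).
It also fails if it takes over 61 s, if anything falls off the work surface, if the arm or the gripper's body presses on something with over 40 N, if the wrist force passes 120 N, or if a joint passes its speed limit or range.

## Working session

There is one attempt and no reset: what is moved stays moved. The work goes in short steps, Python scripts to look and compute and a tool call to move; the robot and the scene stay as the last step left them, time stands still between calls to the robot, and variables do not carry over. Pictures are saved under pics/ and viewed, at most 10 in all, crops included, and the job is handed in when it is done.

```bash
mkdir -p pics; cat > h.py <<'E'
import numpy as np, cv2
from scipy.spatial.transform import Rotation as R
from plant import *
def cam(name):
    s=state(); c=calibration(name); im,d=grab_frame(name)
    K=np.array([[c['fx'],0,c['cx']],[0,c['fy'],c['cy']],[0,0,1]]); D=np.array(c['dist'])
    if name=='wrist':
        T=np.array(c['tool_from_camera']); W=np.eye(4); W[:3,:3]=R.from_rotvec(s['orientation']).as_matrix(); W[:3,3]=s['ee_pos']; M=W@T
    else:
        a=np.array(c['attitude']); M=np.eye(4); M[:3,:3]=a if a.shape==(3,3) else R.from_rotvec(a).as_matrix(); M[:3,3]=c['position']
    return im,d,K,D,M
def ray(px,K,D,M):
    p=cv2.undistortPoints(np.array(px,float).reshape(-1,1,2),K,D).reshape(-1,2)
    return M[:3,3],np.c_[p,np.ones(len(p))]@M[:3,:3].T
def onplane(px,z,K,D,M):
    o,v=ray(px,K,D,M); return o+v*((z-o[2])/v[:,2])[:,None]
def cloud(d,K,D,M):
    h,w=d.shape; u,v=np.meshgrid(np.arange(w),np.arange(h))
    o,r=ray(np.c_[u.ravel(),v.ravel()],K,D,M); P=o+r*d.reshape(-1,1); P[d.ravel()==0]=np.nan
    return P.reshape(h,w,3)
E
python3 - <<'E'
from h import *
print(state())
for n in('scene','side','wrist'):
    c=calibration(n); print(c)
    im,d,K,D,M=cam(n); cv2.imwrite(f'pics/{n}0.png',im); np.savez(f'{n}0.npz',im=im,d=d,K=K,D=D,M=M)
E
```

```text
{'time_s': 0.0, 'q': array([-0.08378278,  0.57651814,  0.02485458,  1.43790416, -0.0150474 ,
        1.12900803, -0.05650658]), 'joint_velocities': array([-0.0012367 , -0.00030044,  0.0012243 , -0.0002705 , -0.00020655,
       -0.00112011, -0.00048655]), 'effort': array([ 1.10782021e-03, -7.65753937e+01,  2.25157209e+00, -2.85965914e+01,
        1.54639565e-02,  1.25475466e-02,  7.09064329e-05]), 'ee_pos': array([6.74545208e+02, 3.35504284e-03, 2.30453635e+02]), 'orientation': array([-2.22065995e+00, -2.22061831e+00,  1.88946958e-03]), 'contact_force': array([ 0.17263267,  0.00172386, -0.24546345]), 'wrist_torque': array([-0.03605087,  0.0056906 ,  0.03549338]), 'gripper_force': 0.0, 'grip_width': 85.26856806526133}
{'fx': 480.79592092778, 'fy': 480.79592092778, 'cx': 320.0245532427092, 'cy': 240.45376179827582, 'dist': array([0.01977757, 0.        , 0.        , 0.        , 0.        ]), 'position': array([985.1506677 , 349.76998394, 840.43228288]), 'attitude': array([-1.40523786, -2.34084008,  0.77053937])}
{'fx': 447.72127992073104, 'fy': 447.72127992073104, 'cx': 321.2912584498921, 'cy': 244.77592886809447, 'dist': array([0.00972732, 0.        , 0.        , 0.        , 0.        ]), 'position': array([372.99248651, 815.25331956, 682.64355026]), 'attitude': array([-0.16533852,  2.76643252, -1.33499981])}
{'fx': 392.71793995792274, 'fy': 392.71793995792274, 'cx': 321.23104151621516, 'cy': 237.47727159846156, 'dist': array([-0.03791061,  0.        ,  0.        ,  0.        ,  0.        ]), 'tool_from_camera': array([[-1.40183562e-05, -9.50357582e-01, -3.11159873e-01,
         7.94476058e+01],
       [ 9.99999970e-01, -8.88943847e-05,  2.26453032e-04,
         1.02924111e+00],
       [-2.42871721e-04, -3.11159861e-01,  9.50357555e-01,
        -1.41864409e+02],
       [ 0.00000000e+00,  0.00000000e+00,  0.00000000e+00,
         1.00000000e+00]])}
```

View pics/scene0.png

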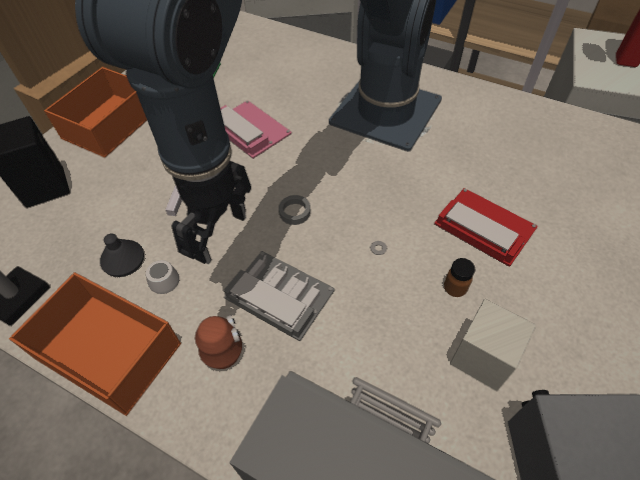

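View pics/side0.png

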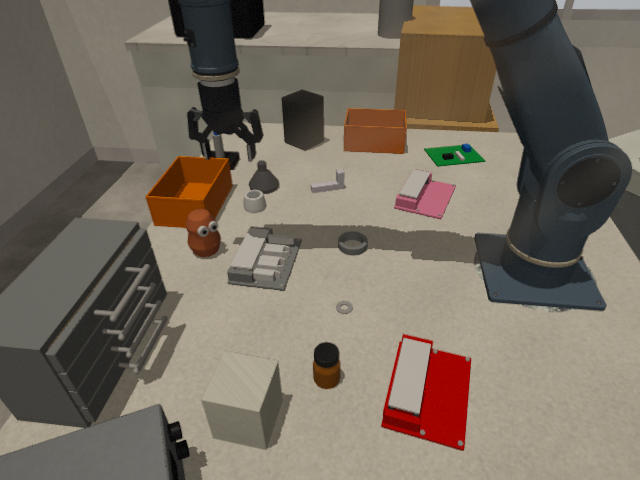

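The scene view shows the case at about (280,293), with the arm hiding most of the spacer at (173,205). The side view shows the case at (265,260) and the spacer at (327,184), its grip at (340,176). Next I'll measure them from depth.

```bash
python3 - <<'E'
from h import *
L=lambda n:(lambda f:[f[k] for k in('im','d','K','D','M')])(np.load(n+'0.npz'))
im,d,K,D,M=L('side'); P=cloud(d,K,D,M)
for n,u,v in [('bar',320,187),('grip',340,172),('bench',300,210),('tile',250,248),('case',265,260),('owl',205,220),('bulb',263,172),('socket',254,195),('tape',345,237),('washer',344,306),('jar',326,350)]: print(n,u,v,P[v,u].round(1))
sub=P[160:205,300:355].reshape(-1,3); sub=sub[~np.isnan(sub[:,0])]
for lo,hi in((12,30),(45,65)):
    s=sub[(sub[:,2]>lo)&(sub[:,2]<hi)]; r=cv2.minAreaRect(s[:,:2].astype(np.float32)); print('spacer',lo,len(s),r, s[:,:2].mean(0))
for n,box in(('side',(215,300,220,300)),('scene',(240,345,215,345))):
    im,d,K,D,M=L(n); P=cloud(d,K,D,M); v0,v1,u0,u1=box
    u0,u1=(215,310) if n=='side' else (215,345); v0,v1=(222,295) if n=='side' else (240,340)
    c=im[v0:v1,u0:u1]; p=P[v0:v1,u0:u1]
    z=p[...,2]; 
    m=(c.min(2)>120)&(z>35)&(z<48)
    t=p[m]; print(n,'tile',m.sum(),t.mean(0),np.median(t,0),cv2.minAreaRect(t[:,:2].astype(np.float32)))
    m=(z>5)&(z<12); t=p[m];print(' base',m.sum(),cv2.minAreaRect(t[:,:2].astype(np.float32)),t.mean(0))
    cv2.imwrite(f'pics/{n}crop.png',cv2.resize(c,None,fx=6,fy=6,interpolation=cv2.INTER_CUBIC))
E
```

```text
bar 320 187 [ 523.2 -282.3   15. ]
grip 340 172 [ 468.5 -307.2   52.8]
bench 300 210 [ 565.6 -182.9   -0.7]
tile 250 248 [643.3  42.1  39.7]
case 265 260 [604.3  64.4  26. ]
owl 205 220 [743.7  28.9 101.3]
bulb 263 172 [ 687.8 -287.4   51.1]
socket 254 195 [ 689.  -181.    40.2]
tape 345 237 [432.5 -58.1  12.8]
washer 344 306 [415.8 162.8   1. ]
jar 326 350 [432.4 339.2  76.1]
spacer 12 199 ((503.8126525878906, -298.32122802734375), (96.71261596679688, 26.578529357910156), 22.43917465209961) [ 502.42120463 -294.8849146 ]
spacer 45 49 ((468.8235778808594, -309.6488952636719), (19.249473571777344, 24.78701400756836), 27.672550201416016) [ 468.71352127 -308.75529706]
side tile 674 [645.4348608   56.29890514  40.86214403] [645.64672341  57.46432515  40.91358034] ((644.5989379882812, 48.37107849121094), (120.91651916503906, 49.67243194580078), 86.72196197509766)
 base 817 ((640.5150146484375, 37.83552169799805), (181.23826599121094, 195.06541442871094), 87.31004333496094) [577.99886211  67.98206671   8.22356589]
scene tile 1368 [646.68913831  55.98289316  41.95376877] [647.22549383  56.68700928  41.93663066] ((645.292236328125, 47.389305114746094), (127.61337280273438, 51.51344299316406), 87.23483276367188)
 base 1387 ((599.3591918945312, 32.30680847167969), (229.72450256347656, 263.0025634765625), 29.499507904052734) [584.47180045  54.25199742   8.82387984]
```

```bash
python3 - <<'E'
import cv2,numpy as np
a=cv2.imread('pics/scene0.png')[240:345,215:345]; cv2.imwrite('pics/sc1.png',cv2.resize(a,None,fx=5.5,fy=5.5,interpolation=cv2.INTER_CUBIC))
E
```

```text
(no output)
```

View pics/sc1.png

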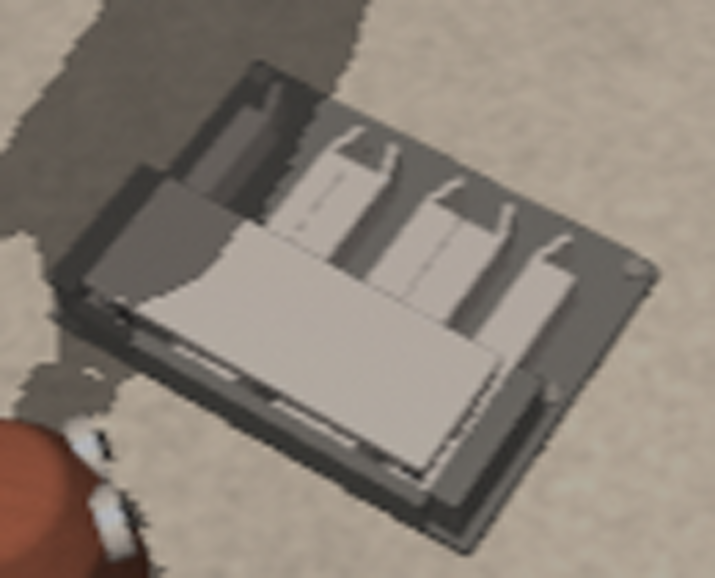

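The crop shows the tile with the open front toward the top. The three pairs of flares are at (275,95)/(350,135), (390,155)/(455,190) and (505,215)/(560,245), and the right channel looks widest. I'll check this with the wrist view.

View pics/wrist0.png

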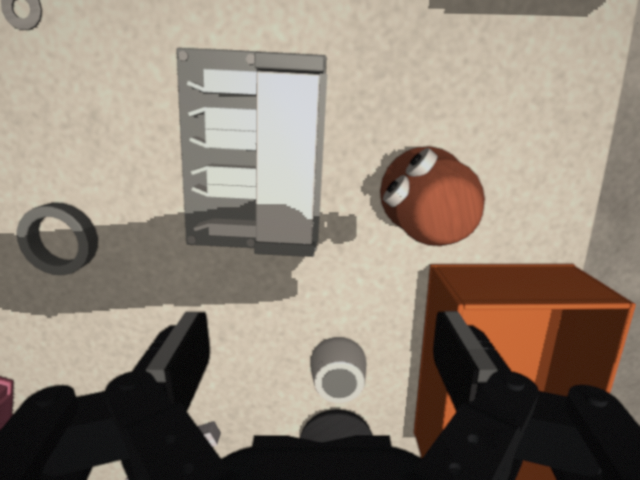

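The wrist view shows the channel gaps at x≈225: rows 94–109 on the left, 149–168 in the middle and 197–225 on the right. The widest is the right channel, at case y=-48. Now I'll measure the edges.

```bash
python3 - <<'E'
from h import *
f=np.load('wrist0.npz'); im,d,K,D,M=[f[k] for k in('im','d','K','D','M')]
g=cv2.cvtColor(im,6).astype(int)
for u in(215,230,245): print(u,[ (v,g[v,u]) for v in range(64,240)if abs(g[v+1,u]-g[v-1,u])>22])
# tile: bright pixels with depth-z
P=cloud(d,K,D,M); z=P[...,2]
m=((z>36)&(z<46)); m[:, :250]=0; m[:,330:]=0; m[260:]=0; m[:60]=0
t=P[m]; print('tile wrist',m.sum(),np.median(t,0),cv2.minAreaRect(t[:,:2].astype(np.float32)))
print('bench z',np.nanmedian(z[300:330,240:290]))
# wall tops z=26
m=((z>22)&(z<30)); m[:,260:]=0;m[:,:180]=0; m[260:]=0;m[:40]=0
for u in (215,230,245):
  r=np.where(m[:,u])[0]; s=np.split(r,np.where(np.diff(r)>1)[0]+1)
  for q in s:
    if len(q)>3: print(u,q[0],q[-1],onplane([[u,q[0]-.5],[u,q[-1]+.5]],26,K,D,M)[:,:2].round(1).tolist())
# base corners
print(onplane([[178,48],[326,54],[313,255],[184,245]],8,K,D,M).round(1))
E
```

```text
215 [(68, np.int64(138)), (69, np.int64(164)), (70, np.int64(191)), (91, np.int64(191)), (92, np.int64(143)), (93, np.int64(106)), (106, np.int64(134)), (107, np.int64(161)), (108, np.int64(197)), (146, np.int64(204)), (147, np.int64(180)), (148, np.int64(150)), (149, np.int64(131)), (165, np.int64(106)), (166, np.int64(139)), (167, np.int64(183)), (168, np.int64(207)), (195, np.int64(208)), (196, np.int64(189)), (197, np.int64(153)), (198, np.int64(129)), (208, np.int64(111)), (209, np.int64(88)), (223, np.int64(95)), (224, np.int64(112)), (234, np.int64(111)), (235, np.int64(93)), (236, np.int64(74))]
230 [(69, np.int64(145)), (70, np.int64(175)), (71, np.int64(199)), (91, np.int64(205)), (92, np.int64(179)), (93, np.int64(125)), (94, np.int64(82)), (96, np.int64(90)), (97, np.int64(115)), (107, np.int64(142)), (108, np.int64(170)), (109, np.int64(200)), (147, np.int64(205)), (148, np.int64(182)), (149, np.int64(151)), (150, np.int64(131)), (166, np.int64(115)), (167, np.int64(154)), (168, np.int64(192)), (169, np.int64(210)), (196, np.int64(206)), (197, np.int64(184)), (198, np.in
[... 858 characters left out ...]
3421513911708
215 70 91 [[588.1, 111.2], [586.8, 94.1]]
215 108 128 [[585.8, 81.3], [584.5, 64.1]]
215 130 147 [[584.4, 63.3], [583.2, 48.1]]
215 166 196 [[582.0, 32.6], [579.7, 4.8]]
215 223 234 [[577.7, -19.5], [576.7, -31.1]]
230 71 92 [[600.4, 110.3], [599.3, 93.2]]
230 109 129 [[598.5, 80.4], [597.3, 63.2]]
230 131 147 [[597.3, 62.4], [596.3, 48.1]]
230 167 197 [[595.2, 31.7], [593.2, 3.9]]
230 224 235 [[591.5, -20.5], [590.6, -32.1]]
245 71 93 [[612.8, 110.3], [611.8, 92.3]]
245 110 148 [[611.1, 79.5], [609.3, 47.2]]
245 168 197 [[608.3, 30.8], [606.8, 3.9]]
245 224 236 [[605.3, -20.5], [604.6, -33.0]]
[[553.  130.4   8. ]
 [679.4 124.8   8. ]
 [667.2 -58.1   8. ]
 [539.8 -47.7   8. ]]
```

{"op": "hand_motion", "data": {"moves": [[[-31, -20.6, 0], 0, 60], [[-31, -20.6, 0], 0, 60], [[-31, -20.6, 0], 0, 60], [[-31, -20.6, 0], 0, 60], [[-31, -20.6, 0], 0, 60], [[-31, -20.6, 0], 0, 60], [[-31, -20.6, 0], 0, 60], [[-31, -20.6, 0], 0, 60], [[-31, -20.6, 0], 0, 60], [[-31, -20.6, 0], 0, 60]]}}

```text
time_s: 0.98
ee_pos: [467.7, -311.2, 231.2]
orientation: [-2.221, -2.221, 0.0]
contact_force: [0.2, 0.1, 0.0]
grip_width: 60.0
gripper_force: 0.0
```

{"op": "hand_motion", "data": {"moves": [[[0, 0, 0], 0.115, 60], [[0, 0, 0], 0.115, 60], [[0, 0, 0], 0.115, 60], [[0, 0, 0], 0.115, 60], [[0, 0, 0], 0.115, 60], [[0, 0, 0], 0.115, 60], [[0, 0, 0], 0.115, 60], [[0, 0, 0], 0.115, 60], [[0, 0, 0], 0.115, 60], [[0, 0, 0], 0.115, 60]]}}

```text
time_s: 1.82
ee_pos: [468.9, -309.9, 231.1]
orientation: [-3.074, -0.647, 0.0]
contact_force: [-0.1, -0.1, -0.5]
grip_width: 60.2
gripper_force: 0.0
```

{"op": "hand_motion", "data": {"moves": [[[0, 0, 0], 0, 60], [[0, 0, 0], 0, 60]]}}

```text
time_s: 1.98
ee_pos: [469.0, -309.7, 231.1]
orientation: [-3.071, -0.662, 0.001]
contact_force: [0.4, 0.3, -0.4]
grip_width: 60.1
gripper_force: 0.0
```

```bash
python3 - <<'E'
from h import *
im,d,K,D,M=cam('wrist'); cv2.imwrite('pics/w1.png',im); np.savez('wrist1.npz',im=im,d=d,K=K,D=D,M=M)
print(R.from_rotvec(state()['orientation']).as_matrix().round(4))
P=cloud(d,K,D,M); z=P[...,2]
near=(np.hypot(P[...,0]-500,P[...,1]+298)<75)
for lo,hi,h in((14,26,20),(48,62,56)):
    m=(near&(z>lo)&(z<hi)).astype(np.uint8); n,l,st,_=cv2.connectedComponentsWithStats(m); k=1+st[1:,4].argmax()
    v,u=np.where(l==k); print(h,st[k],np.median(z[l==k]))
    q=onplane(np.c_[u,v],h,K,D,M)[:,:2].astype(np.float32); print(cv2.minAreaRect(q),q.mean(0))
E
```

```text
[[ 9.110e-01  4.124e-01 -4.000e-04]
 [ 4.124e-01 -9.110e-01  1.000e-04]
 [-3.000e-04 -2.000e-04 -1.000e+00]]
20 [ 314  103   28   90 2001] 19.205632961313597
((514.28466796875, -295.8736572265625), (76.9576187133789, 19.91876220703125), 20.920331954956055) [ 515.4284  -295.44324]
56 [312 197  25  26 584] 54.104056425317424
((471.4166259765625, -312.2800598144531), (20.881301879882812, 19.792680740356445), 20.663467407226562) [ 471.39368 -312.17816]
```

View pics/w1.png

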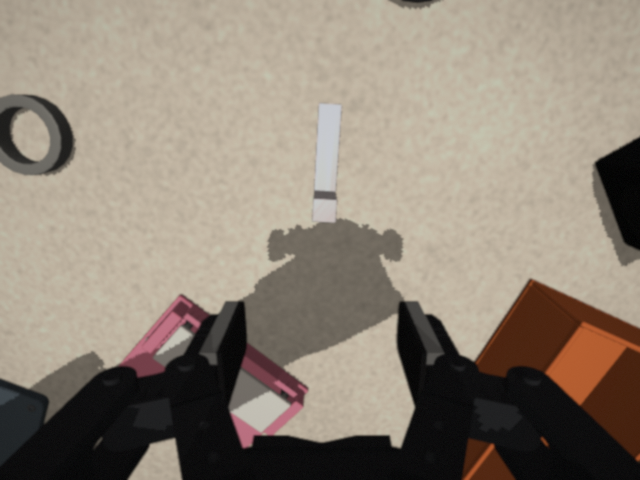

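The wrist view shows the spacer's bar from (329,104) to (325,193) and its grip at (324,210), at yaw 20.8°. The 77×20 and 20×20 footprints agree with the given sizes. Descending to grasp.

{"op": "hand_motion", "data": {"moves": [[[1.2, 3.3, 20], 0.062, 60], [[0, 0, 35], 0, 60], [[0, 0, 35], 0, 60], [[0, 0, 35], 0, 60], [[0, 0, 30], 0, 60], [[0, 0, 25], 0, 60], [[0, 0, 15], 0, 60], [[0, 0, 8], 0, 60], [[0, 0, 0], 0, 60], [[0, 0, 0], 0, 60]]}}

```text
time_s: 2.87
ee_pos: [471.6, -312.8, 28.6]
orientation: [-3.091, -0.562, -0.0]
contact_force: [0.3, 0.2, -0.2]
grip_width: 60.0
gripper_force: 0.0
```

{"op": "hand_motion", "data": {"moves": [[[0, 0, 0], 0, 15], [[0, 0, 0], 0, 15], [[0, 0, 0], 0, 15], [[0, 0, 0], 0, 15], [[0, 0, 0], 0, 15], [[0, 0, 0], 0, 15], [[0, 0, 0], 0, 15], [[0, 0, 0], 0, 15]]}}

```text
time_s: 3.53
ee_pos: [471.9, -312.8, 29.2]
orientation: [3.09, 0.561, 0.002]
contact_force: [-1.3, 1.2, 9.2]
grip_width: 18.8
gripper_force: 59.2
```

{"op": "hand_motion", "data": {"moves": [[[0, 0, -5], 0, 15], [[0, 0, -15], 0, 15], [[0, 0, -20], 0, 15], [[0, 0, -20], 0, 15], [[0, 0, -20], 0, 15], [[0, 0, -20], 0, 15], [[0, 0, 0], 0.1, 15], [[0, 0, 0], 0.105, 15], [[0, 0, 0], 0.105, 15], [[0, 0, 0], 0.105, 15]]}}

```text
time_s: 4.37
ee_pos: [471.4, -312.3, 128.8]
orientation: [-3.14, 0.096, -0.001]
contact_force: [0.5, -0.5, -1.4]
grip_width: 18.8
gripper_force: 58.8
```

{"op": "hand_motion", "data": {"moves": [[[0, -20, 0], 0, 15], [[0, -32, 0], 0, 15], [[-1, -36, 0], 0, 15], [[-1, -36, 0], 0, 15], [[-1, -36, 0], 0, 15], [[-1, -36, 0], 0, 15], [[-1, -36, 0], 0, 15], [[-1, -36, 0], 0, 15], [[-1, -27, 0], 0, 15], [[0, -15, 0], 0, 15]]}}

```text
time_s: 5.2
ee_pos: [481.4, 1.6, 128.4]
orientation: [-3.139, 0.081, 0.001]
contact_force: [-0.2, 0.4, -0.9]
grip_width: 19.0
gripper_force: 58.8
```

{"op": "hand_motion", "data": {"moves": [[[0, 0, 0], 0, 15], [[0, 0, 0], 0, 15], [[0, 0, 0], 0, 15]]}}

```text
time_s: 5.45
ee_pos: [481.8, -3.4, 128.5]
orientation: [3.14, -0.089, 0.0]
contact_force: [-0.0, 0.1, -0.4]
grip_width: 19.1
gripper_force: 58.8
```

```bash
python3 - <<'E'
from h import *
im,d,K,D,M=cam('wrist'); cv2.imwrite('pics/w2.png',im); np.savez('wrist2.npz',im=im,d=d,K=K,D=D,M=M)
E
```

```text
(no output)
```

View pics/w2.png

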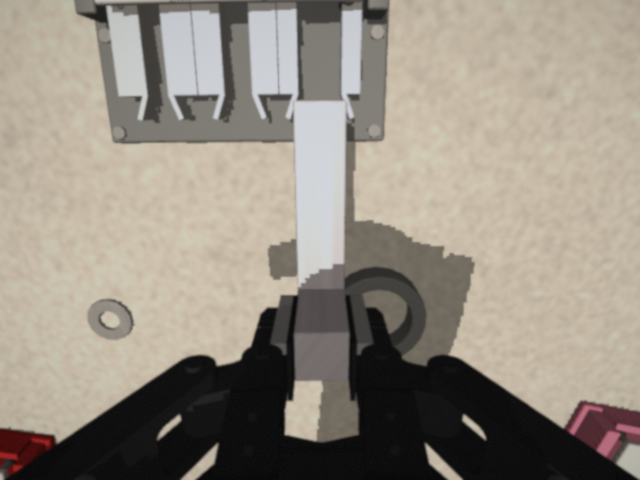

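The wrist view shows the bar held level at cols 295–346, rows 100–290, and the wide channel just ahead between cols ~297 and 341. I'll measure the channel line and the bar line.

```bash
python3 - <<'E'
from h import *
f=np.load('wrist2.npz'); im,d,K,D,M=[f[k] for k in('im','d','K','D','M')]
s=state();print(s['ee_pos'],R.from_rotvec(s['orientation']).as_matrix().round(4))
P=cloud(d,K,D,M); z=P[...,2]; g=cv2.cvtColor(im,6).astype(float)
def edge(v,a,b):  # strongest gradient, subpixel
    gr=np.abs(np.gradient(cv2.GaussianBlur(g,(3,3),0)[v]))[a:b]; k=gr.argmax(); w=gr[max(0,k-2):k+3]; return a+max(0,k-2)+(w*np.arange(len(w))).sum()/w.sum()
rows=np.arange(14,90,4)
def fit(a,b,h):
    q=onplane([[edge(v,a,b),v] for v in rows],h,K,D,M); p=np.polyfit(q[:,0],q[:,1],1); r=q[:,1]-np.polyval(p,q[:,0]); k=abs(r)<1.5
    p=np.polyfit(q[k,0],q[k,1],1); return p,k.sum(),np.polyval(p,580.)
for n,a,b in(('cL',288,308),('cR',333,350),('lump',240,258),('rblk',355,370),('leftblkL',105,122),('midL',135,152),('a',155,170),('c',210,230)): print(n,fit(a,b,26))
# front wall face: vertical gradient near row 95
for u in(125,195,275,290): 
    c=np.abs(np.gradient(g[:,u]))[85:105].argmax()+85; print('front',u,c,onplane([[u,c]],26,K,D,M)[0].round(1))
for u in(108,380,180,260):
    c=np.abs(np.gradient(g[:,u]))[130:150].argmax()+130; print('base front',u,c,onplane([[u,c]],8,K,D,M)[0].round(1))
m=(z>85)&(z<135); m[:98]=0; m[265:]=0; m[:,:285]=0; m[:,360:]=0
for v in (105,140,180,220,250):
    uu=np.where(m[v])[0]; print(v,uu[0],uu[-1],P[v,uu[[0,len(uu)//4,len(uu)//2,3*len(uu)//4,-1]]].round(1).tolist())
E
```

```text
[481.8084734   -3.83300461 128.54029053] [[ 9.983e-01 -5.770e-02  3.000e-04]
 [-5.770e-02 -9.983e-01 -4.000e-04]
 [ 3.000e-04  4.000e-04 -1.000e+00]]
cL (array([-0.05384827, 35.65530621]), np.int64(19), np.float64(4.423308128131708))
cR (array([-0.04932679,  7.5623876 ]), np.int64(19), np.float64(-21.04714898009808))
lump (array([-5.36008713e-02,  6.26862377e+01]), np.int64(19), np.float64(31.597732288064833))
rblk (array([-0.0581848 ,  1.90547557]), np.int64(19), np.float64(-31.841710442851568))
leftblkL (array([-5.50931350e-02,  1.43486659e+02]), np.int64(19), np.float64(111.53264026289655))
midL (array([-5.48129296e-02,  1.25543692e+02]), np.int64(19), np.float64(93.75219326099261))
a (array([-5.32929829e-02,  1.12465311e+02]), np.int64(19), np.float64(81.55538130915244))
c (array([-5.13724275e-02,  7.75364134e+01]), np.int64(19), np.float64(47.740405444620876))
front 125 96 [577.6 107.4  26. ]
front 195 95 [575.3  65.5  26. ]
front 275 94 [572.9  18.2  26. ]
front 290 94 [572.4   9.4  26. ]
base front 108 141 [551.6 133.1   8. ]
base front 380 141 [540.8 -45.6   8. ]
base front 180 142 [547.9  85.2   8. ]
base front 260 142 [544.6  32.7   8. ]
105 293 346 [[564.8, 1.8, 118.2], [564.6, -3.0, 118.7], [564.3, -8.1, 118.9], [564.0, -12.9, 118.7], [563.7, -17.7, 118.2]]
140 294 346 [[552.2, 2.4, 118.3], [552.0, -2.5, 119.2], [551.6, -7.4, 118.0], [551.4, -12.3, 117.8], [551.0, -17.3, 116.9]]
180 295 345 [[537.0, 3.2, 118.1], [536.9, -1.5, 118.8], [536.6, -6.5, 118.7], [536.3, -11.6, 119.0], [535.9, -16.3, 118.2]]
220 296 345 [[521.0, 4.0, 118.7], [520.8, -0.8, 118.9], [520.4, -6.0, 118.5], [520.3, -10.8, 119.1], [519.6, -15.7, 117.7]]
250 297 344 [[508.3, 4.5, 119.0], [507.5, -0.3, 117.6], [507.5, -5.3, 118.1], [507.4, -10.2, 118.7], [506.8, -14.8, 117.8]]
```

{"op": "hand_motion", "data": {"moves": [[[-16, -0.6, 0], 0, 15], [[0, 0, 15], 0, 15], [[0, 0, 25], 0, 15], [[0, 0, 25], 0, 15], [[0, 0, 15], 0, 15], [[0, 0, 7], 0, 15], [[0, 0, 2.5], 0, 15], [[0, 0, 0], 0, 15], [[0, 0, 0], 0, 15]]}}

```text
time_s: 6.25
ee_pos: [466.4, -1.7, 39.5]
orientation: [3.14, -0.09, 0.002]
contact_force: [0.1, 0.1, -1.3]
grip_width: 19.0
gripper_force: 58.9
```

{"op": "hand_motion", "data": {"moves": [[[5, 0, 0], 0, 15], [[7, 0, 0], 0, 15], [[7, -0.1, 0], 0, 15], [[7, 0, 0], 0, 15], [[7, -0.1, 0], 0, 15], [[7, 0, 0], 0, 15], [[0, 0, 0], 0, 15], [[0, 0, 0], 0, 15]]}}

```text
time_s: 6.92
ee_pos: [506.1, -3.2, 38.6]
orientation: [3.14, -0.088, -0.0]
contact_force: [-0.7, 0.3, -1.7]
grip_width: 18.7
gripper_force: 58.9
```

{"op": "hand_motion", "data": {"moves": [[[7, 0, 0], 0, 15], [[8, 0, 0], 0, 15], [[8, -0.1, 0], 0, 15], [[8, 0, 0], 0, 15], [[8, -0.1, 0], 0, 15], [[8, 0, 0], 0, 15], [[8, -0.1, 0], 0, 15], [[7, 0, 0], 0, 15], [[0, 0, 0], 0, 15], [[0, 0, 0], 0, 15]]}}

```text
time_s: 7.75
ee_pos: [567.9, -6.4, 38.6]
orientation: [3.14, -0.088, -0.0]
contact_force: [0.1, 0.2, -1.6]
grip_width: 18.6
gripper_force: 58.9
```

{"op": "hand_motion", "data": {"moves": [[[2, 0, 0], 0, 15], [[2, 0, 0], 0, 15], [[2, 0, 0], 0, 15], [[2, 0, 0], 0, 15], [[0, 0, 0], 0, 15], [[0, 0, 0], 0, 15]]}}

```text
time_s: 8.25
ee_pos: [575.8, -6.8, 38.8]
orientation: [3.14, -0.088, 0.0]
contact_force: [-0.5, -0.5, -0.9]
grip_width: 19.0
gripper_force: 58.9
```

{"op": "hand_motion", "data": {"moves": [[[1.5, 0, 0.3], 0, 15], [[1.5, 0, 0.3], 0, 15], [[1, 0, 0.2], 0, 15], [[0, 0, 0], 0, 15], [[0, 0, 0], 0, 15]]}}

```text
time_s: 8.67
ee_pos: [579.8, -7.0, 38.0]
orientation: [3.14, -0.088, -0.0]
contact_force: [-0.2, -0.6, -1.9]
grip_width: 18.7
gripper_force: 58.9
```

{"op": "hand_motion", "data": {"moves": [[[1, 0, 0], 0, 15], [[1, 0, 0], 0, 15], [[0, 0, 0], 0, 15], [[0, 0, 0], 0, 15]]}}

```text
time_s: 9.0
ee_pos: [581.8, -7.1, 38.0]
orientation: [-3.14, 0.088, -0.0]
contact_force: [0.5, 0.0, -1.0]
grip_width: 18.8
gripper_force: 58.9
```

{"op": "hand_motion", "data": {"moves": [[[1, 0, 0], 0, 15], [[0, 0, 0], 0, 15], [[0, 0, 0], 0, 15]]}}

```text
time_s: 9.25
ee_pos: [582.8, -7.2, 38.0]
orientation: [3.14, -0.088, 0.0]
contact_force: [0.4, 0.0, -0.8]
grip_width: 19.2
gripper_force: 58.9
```

{"op": "hand_motion", "data": {"moves": [[[1, 0, 0], 0, 15], [[0, 0, 0], 0, 15], [[0, 0, 0], 0, 15]]}}

```text
time_s: 9.5
ee_pos: [583.3, -7.2, 37.9]
orientation: [-3.14, 0.088, 0.001]
contact_force: [-2.4, -0.1, -0.1]
grip_width: 19.0
gripper_force: 59.0
```

{"op": "hand_motion", "data": {"moves": [[[1, 0, 0], 0, 15], [[0, 0, 0], 0, 15], [[0, 0, 0], 0, 15]]}}

```text
time_s: 9.75
ee_pos: [583.4, -7.2, 37.7]
orientation: [-3.14, 0.088, 0.004]
contact_force: [-4.6, 0.5, 1.0]
grip_width: 19.2
gripper_force: 59.1
```

{"op": "hand_motion", "data": {"moves": [[[-1.5, 0, 0.6], 0, 15], [[0, 0, 0], 0, 15], [[0, 0, 0], 0, 28], [[0, 0, 0], 0, 45], [[0, 0, 0], 0, 45], [[0, 0, 0], 0, 45], [[0, 0, 0], 0, 45], [[0, 0, 0], 0, 45]]}}

```text
time_s: 10.42
ee_pos: [583.4, -7.2, 37.4]
orientation: [3.14, -0.088, 0.0]
contact_force: [-1.0, 0.6, -0.3]
grip_width: 44.9
gripper_force: 0.0
```

{"op": "hand_motion", "data": {"moves": [[[0, 0, -5], 0, 45], [[0, 0, -15], 0, 45], [[0, 0, -30], 0, 45], [[0, 0, -30], 0, 45], [[0, 0, -20], 0, 45], [[-15, 0, 0], 0, 45], [[-15, 0, 0], 0, 45], [[0, 0, 0], 0, 45], [[0, 0, 0], 0, 45]]}}

```text
time_s: 11.17
ee_pos: [553.1, -5.4, 138.0]
orientation: [-3.14, 0.088, -0.001]
contact_force: [-0.3, -0.6, -0.7]
grip_width: 45.0
gripper_force: 0.0
```

```bash
python3 - <<'E'
from h import *
a=[]
for n in('wrist','side'):
    im,d,K,D,M=cam(n); np.savez(n+'3.npz',im=im,d=d,K=K,D=D,M=M); a.append(im)
    P=cloud(d,K,D,M); near=np.hypot(P[...,0]-580,P[...,1]+8)<40; z=P[...,2]
    m=(near&(z>52)&(z<70)).astype(np.uint8); nn,l,st,_=cv2.connectedComponentsWithStats(m); k=1+st[1:,4].argmax(); v,u=np.where(l==k)
    q=onplane(np.c_[u,v],64,K,D,M)[:,:2].astype(np.float32); print(n,st[k],np.median(z[l==k]),cv2.minAreaRect(q))
cv2.imwrite('pics/w3.png',a[0])
E
```

```text
wrist [ 304  185   36   38 1312] 62.126532014259254 ((583.2941284179688, -7.68702507019043), (19.77068328857422, 21.326332092285156), 86.80802154541016)
side [276 227  10   9  80] 61.491784337166905 ((578.3267211914062, 1.9410381317138672), (21.56913948059082, 31.022916793823242), 6.2601165771484375)
```

View pics/w3.png

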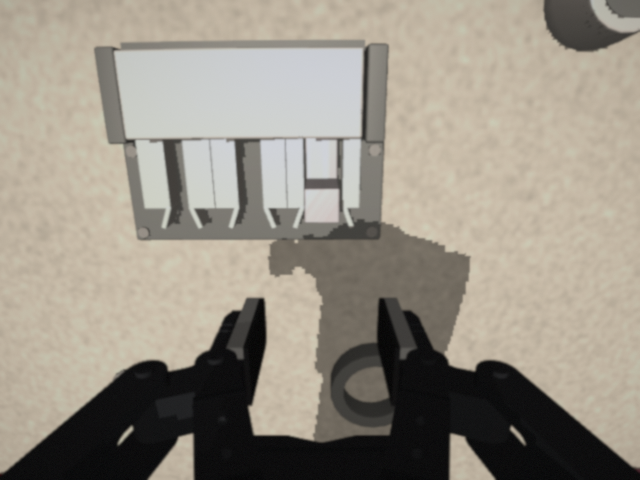

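The wrist view shows the spacer released and upright in the wide channel, with its grip top at (322,205). The bar disappears under the tile, whose front edge is at row 139, and nothing else has been disturbed. Next I'll press at the tile centre, (645,37).

{"op": "hand_motion", "data": {"moves": [[[22, -12, 0], 0, 0], [[30, -15, 0], 0, 0], [[25, -13, 0], 0, 0], [[12.5, -7.2, 0], 0, 0], [[0, 0, 0], 0, 0], [[0, 0, 25], 0, 0], [[0, 0, 30], 0, 0], [[0, 0, 20], 0, 0], [[0, 0, 11], 0, 0], [[0, 0, 4], 0, 0]]}}

```text
time_s: 12.1
ee_pos: [644.1, 36.1, 45.4]
orientation: [3.14, -0.089, -0.005]
contact_force: [-0.3, -0.9, 0.4]
grip_width: 0.4
gripper_force: 0.0
```

{"op": "hand_motion", "data": {"moves": [[[0, 0, 0], 0, 0], [[0, 0, 0], 0, 0], [[0, 0, 0], 0, 0]]}}

```text
time_s: 12.35
ee_pos: [646.2, 36.4, 48.8]
orientation: [-3.14, 0.089, -0.003]
contact_force: [0.0, 0.7, -0.1]
grip_width: -0.1
gripper_force: 0.0
```

{"op": "hand_motion", "data": {"moves": [[[0, 0, 2], 0, 0], [[0, 0, 2], 0, 0], [[0, 0, 2], 0, 0], [[0, 0, 2], 0, 0], [[0, 0, 0], 0, 0], [[0, 0, 0], 0, 0]]}}

```text
time_s: 12.85
ee_pos: [645.6, 36.7, 39.7]
orientation: [-3.14, 0.088, -0.001]
contact_force: [-0.2, 0.5, 5.1]
grip_width: -0.0
gripper_force: 2.8
```

{"op": "hand_motion", "data": {"moves": [[[0, 0, 1], 0, 0], [[0, 0, 1], 0, 0], [[0, 0, 1], 0, 0], [[0, 0, 0], 0, 0], [[0, 0, 0], 0, 0]]}}

```text
time_s: 13.27
ee_pos: [645.5, 36.7, 36.9]
orientation: [-3.14, 0.088, -0.001]
contact_force: [-1.8, -0.7, 7.8]
grip_width: -0.2
gripper_force: 3.5
```

{"op": "hand_motion", "data": {"moves": [[[0, 0, 1], 0, 0], [[0, 0, 1], 0, 0], [[0, 0, 0], 0, 0], [[0, 0, 0], 0, 0], [[0, 0, 0], 0, 0]]}}

```text
time_s: 13.68
ee_pos: [645.6, 36.7, 35.0]
orientation: [-3.14, 0.088, -0.001]
contact_force: [-1.1, 0.6, 8.0]
grip_width: -0.2
gripper_force: 3.9
```

{"op": "hand_motion", "data": {"moves": [[[0, 0, 1], 0, 0], [[0, 0, 0], 0, 0], [[0, 0, 0], 0, 0], [[0, 0, 0], 0, 0]]}}

```text
time_s: 14.02
ee_pos: [645.5, 36.7, 34.2]
orientation: [-3.14, 0.088, -0.001]
contact_force: [-2.0, 0.0, 8.7]
grip_width: 0.1
gripper_force: 4.5
```

{"op": "hand_motion", "data": {"moves": [[[0, 0, 1], 0, 0], [[0, 0, 0], 0, 0], [[0, 0, 0], 0, 0], [[0, 0, 0], 0, 0]]}}

```text
time_s: 14.35
ee_pos: [645.6, 36.6, 34.1]
orientation: [-3.139, 0.088, -0.002]
contact_force: [-4.7, 2.1, 17.5]
grip_width: -0.2
gripper_force: 9.0
```

{"op": "hand_motion", "data": {"moves": [[[0, 0, 0.5], 0, 0], [[0, 0, 0], 0, 0], [[0, 0, 0], 0, 0], [[0, 0, 0], 0, 0]]}}

```text
time_s: 14.68
ee_pos: [645.6, 36.6, 34.0]
orientation: [-3.139, 0.089, -0.002]
contact_force: [-6.3, 1.4, 22.7]
grip_width: 0.2
gripper_force: 11.3
```

{"op": "hand_motion", "data": {"moves": [[[0, 0, -0.5], 0, 0], [[0, 0, 0], 0, 0], [[0, 0, 0], 0, 0], [[0, 0, 0], 0, 0], [[0, 0, 0], 0, 0], [[0, 0, 0], 0, 0]]}}

```text
time_s: 15.18
ee_pos: [645.6, 36.7, 34.1]
orientation: [-3.139, 0.088, -0.002]
contact_force: [-4.2, 1.8, 18.5]
grip_width: -0.1
gripper_force: 9.0
```

```bash
python3 - <<'E'
from h import *
im,d,K,D,M=cam('wrist'); P=cloud(d,K,D,M); z=P[...,2]
im2,d2,K2,D2,M2=cam('side'); P2=cloud(d2,K2,D2,M2); z2=P2[...,2]; c=P2[225:285,225:305].reshape(-1,3); q=c[(c[:,2]>30)&(c[:,2]<50)]; print(np.histogram(q[:,2],np.arange(30,50,1)))
s=im2[215:300,215:315]; w=im[:,:]
out=np.hstack([cv2.resize(w,(400,300)),cv2.resize(s,(353,300),interpolation=cv2.INTER_CUBIC)]); cv2.imwrite('pics/f.png',out); print(state()['contact_force'])
E
```

```text
(array([ 24,  69, 145, 249, 241, 120,  35,  11,   9,   7,  13,   8,   7,
        10,   6,   5,   5,   4,   7]), array([30, 31, 32, 33, 34, 35, 36, 37, 38, 39, 40, 41, 42, 43, 44, 45, 46,
       47, 48, 49]))
[-5.34894121  0.73394948 18.22085379]
```

View pics/f.png

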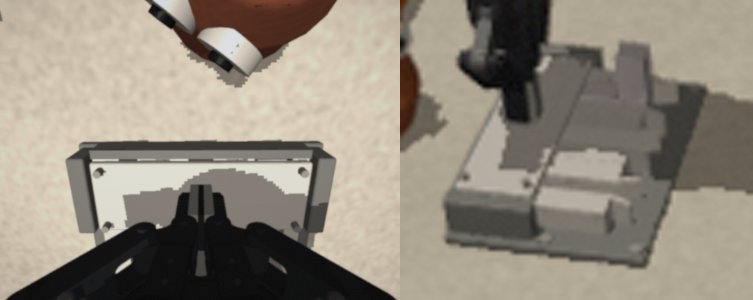

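The picture shows the tile pressed level with the cheeks, with the pin heads at (98,172) and (303,172) showing. The spacer's grip stands clear at (632,80), and the push is 18 N. Handing in.

```bash
python3 -c "
from plant import *
print(close_job())"
```

```text
the job is handed in; nothing more can be done
None
```

The spacer is fully home in the wide channel (the right one, case y = -48) and released; the tile is pressed flush on it at about 18 N, and the job was handed in at about 15 s with no verdict returned.

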